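# Put the drained lid away in the wire rack under the oak shelf

## Task

Take the steel lid out of the white draining rack and slide it in under the oak shelf's top board, so that it ends standing upright in the free slot of the black wire rack, beside the blue saucer and fully settled down onto the wires. Let go of it there, and do not shift the saucer, the egg-cup tray, the egg cooker or the pepper mill.

Things in the scene. Friction and masses are not known exactly. Their poses are not given: they have to be found in the camera images.
- lid: Steel pan lid, 160 mm in diameter, about 0.25 kg, black knob; starts on edge in the drainer's middle slot. Origin: disc centre. y axis: the disc's axis, level when on edge, towards the knob; x and z turn as it rolls. Rim 10 mm thick (y -5 to 5 mm). Flat apart from the knob, which is 32 mm wide and reaches y = 36 mm on a 14 mm post. Pinch the rim anywhere across its thickness.
- drainer: White wire draining rack over a grey drip tray 240 x 240 mm, fixed on the worktop. Origin: centre of the underside; z up. Its slots run along its x. A wire rail runs round it at x, y = -105 and 105 mm, its top at z = 58 mm, so the lid must be lifted out.
- drain_slot (a point): The lid's centre when it rests in the drainer's middle slot: drainer x 0, y 0, z 104 mm; axes as the drainer's. The lid sits in the cradle of two 8 mm bars running along y at x = -40 and 40 mm, bar centres at z = 30 mm, and may lean up to 10 degrees. 6 mm wire tines rise from the bars to z = 82 mm in pairs, leaving slots 18 mm wide at y = -70, 0 and 70 mm.
- shelf: Oak shelf, fixed, 460 mm wide (y), 250 deep (x), 236 high. Origin: centre of the underside; x points inwards from the open front; z up. Base board 18 mm thick, x -125 to 125 mm. The top board (z 218 to 236 mm) and upright panels start at x = -55 mm. Bay of the black rack: y -212 to -27 mm. The other bay holds a fixed half shelf with spice pots and, below it, the pull-out tray.
- rack (a point): Foot of the black wire rack on the base board: shelf x -35, y -120, z 18 mm; axes as the shelf's. Two 8 mm bars along y at shelf x = -75 and 5 mm, centres at shelf z = 38 mm; 6 mm tines rise from them to shelf z = 90 mm in pairs, leaving two slots 18 mm wide that run along x: the free one at shelf y = -85 mm, the saucer's at y = -155 mm. Fixed.
- slot_seat (a point): The lid's centre when settled in the free slot: shelf x -35, y -85, z 112 mm; axes as the shelf's. The lid then sits in the cradle between the two bars, its front 60 mm standing out from under the top board. To pass over the front bar its centre must be at least 10 mm above this point; from 26 mm above it the lid hits the top board.
- board_edge (a point): Lower front edge of the top board, straight above the free slot: shelf x -55, y -85, z 218 mm. Axes as the shelf's. The board goes on from here in +x as the roof over the slot.
- saucer: Blue porcelain saucer, 144 mm in diameter, 14 mm thick, 0.18 kg, loose, standing on edge in the other slot of the black rack. Origin: its centre; y is the disc's axis.
- tray_handle (a point): Middle of the bar handle of the pull-out oak tray with four egg cups in the shelf's other bay. The tray may stand up to 50 mm pulled out: the handle is at shelf x = -163 to -213 mm, y = 102 mm, z = 44 mm.
- cooker: Black egg cooker with smoked dome and front press button, 150 mm in diameter, 147 mm high, loose, on the top board over the tray. Origin: centre of its underside.
- mill: Glass and steel pepper mill, 52 mm in diameter, 147 mm high, loose, on the top board over the black rack, towards the back. Origin: centre of its underside.
There are look-alikes about, which are no part of the job. Several things have the shape of the lid; the one meant has the colours described above.

How it is judged:
On the way:
1. the lid is lifted up out of the draining rack (z of lid in the frame of drainer above 0.13 m), for 0.1 s.
At the end, for the whole second after the job is handed in: The lid stands in the free slot of the black rack, released and at rest: its disc within 17 degrees of the slot's upright plane, its centre within 8 mm along, 14 mm across and 4 mm above (6 mm below) its resting point. Either side may face the saucer (x of lid in the frame of slot_seat between -0.008 and 0.008 m and y of lid in the frame of slot_seat between -0.014 and 0.014 m and z of lid in the frame of slot_seat between -0.006 and 0.004 m and angle between the y axis of lid and the y axis of shelf, either way round below 0.3 rad and linear speed of lid below 0.02 m/s); the robot touches nothing.
It fails at once if the saucer is shifted by more than 20 mm (distance of saucer from where it was at the start of the episode above 0.02 m).
It fails at once if the egg cooker is shifted by more than 15 mm (distance of cooker from where it was at the start of the episode above 0.015 m).
It fails at once if the pepper mill is shifted by more than 15 mm (distance of mill from where it was at the start of the episode above 0.015 m).
It fails at once if the egg-cup tray is pushed or pulled by more than 10 mm (distance of tray_handle from where it was at the start of the episode above 0.01 m).
It also fails if it takes over 64 s, if anything falls off the work surface, if the arm or the gripper's body presses on something with over 40 N, if the wrist force passes 120 N, or if a joint passes its speed limit or range.

## Robot

A 7-joint arm with a two-finger parallel gripper is mounted at the origin on the work surface. World frame = base frame: x ahead of the robot, y to its left, z up, the work surface at z = 0. Lengths are in m, angles in rad, forces in N, time in s.
With the tool pointing down it reaches from about 0.425 to 0.925 m from the base axis. Payload 6.8 kg.
Tool frame: the origin (TCP) lies on the centre line of the jaws, within the pads' length; the fingertips stand 8 mm ahead of it and the grasp point (between the pads) lies 11 mm behind it (bot.tips_ahead is the distance from the TCP to the fingertips, in m); z points along the fingers, y is the line along which they close (so a half turn about z gives the same grasp; the last joint's range is limited). The gripper opens to 85 mm and grips with 20 to 120 N. Pads are 22 mm wide; open, the fingers measure 114 mm over their backs; the gripper's body (76 mm by 85 mm) begins 54 mm behind the grasp point. The pads swing forward as they close: fully open they stand 13 mm farther back than shut.
Start: joints at [-1.339, 0.477, 0.022, 1.555, -0.011, 1.109, -0.083], TCP at [0.225, 0.636, 0.239] pointing down, gripper open.
Joint ranges: [-2.96, 2.96], [-0.34, 2.1], [-1.41, 1.46], [0.24, 2.44], [-1.37, 4.51], [0.17, 1.92], [-2.96, 2.96]. Speed limits (rad/s): [2.39, 2.39, 3.14, 3.14, 3.14, 3.14, 3.14].

## Interface

Orientations are given as a unit quaternion [w, x, y, z].
In Python, from station import bot gives the robot as it stands.
- The arm moves only by the tool send_rows, never from a script. Its argument "deltas" is text: rows parted by semicolons, each of 4 numbers parted by spaces: the shift along the tool's x, y, z in m, then the turn about the tool's z in degrees. In form: x y z spin; .... A call has 1 to 5 rows; each row is the pose to reach, as a shift and turn from the pose commanded when the call began, along the tool's axes at that moment; what a row does not reach only later rows make up. A row lasts 1/10 s, in which the tool goes at most 50 mm and 8.59 degrees, less where a joint would pass 70% of its speed; a pose out of reach is approached as far as the arm can. A call with a gripper value outside its range is refused whole. "claw" is the opening, from 0 (shut) to 1 (fully open), set as the call begins (left out, the last holds). The fingers move at their own pace and stop on an object; "force" is the grip in N (left out, the last holds). Time passes only in rows, so rows that repeat a pose let the fingers close. It gives the time, the measured TCP pose, the force, the opening and the grip force at its end, in the units of the state.
- bot.get_obs(): the state, without advancing time (a new reading comes with each control period).
- bot.read_camera(name): name is "scene" or "side" or "wrist"; returns a dict with "img" (400x640x3 uint8, red, green, blue), "depth" (400x640 float32, m along the optical axis (not along the pixel's ray), 0 where there is no reading), "fx", "fy", "cx", "cy" (pixels), "camera_from_world" (4x4, takes a point from world to camera coordinates). Camera axes: x right, y up, looking along -z (the intrinsics and any distortion apply to the point x, -y, -z); pixel columns grow to the right and rows downward; lengths in m; the calibration is good to about 2 mm. A picture is of the moment at which its call begins.
- bot.hand_in(): hands the job in; it is judged then, once.
Trained networks look in a picture, given as the dict that the camera call returned (one of the last four; its "shot" number tells which), for a name from the list of things; names that differ only in an ending like _2 or _b are one class to them, and where a whole thing is asked for, a point or a joint stands for the part that bears it (a point fixed in the world has none). Each returns a list of dicts, best first, with "confidence" (0 to 1); they miss things now and then, are a little off and sometimes report something else, mostly with a low value. They report only what shows in the picture. A call takes as long as a camera call. They do not tell look-alikes from the thing itself.
- bot.masks_of(picture, query): "mask" (400x640 bool, what is visible of it).
- bot.landmark_of(picture, query): "xyz" ([x, y, z] in m, in world coordinates, good to about 4 mm: a listed point, or the origin of a listed thing).
The state is a dict: "t": time; "q": joint angles; "joint_vel": joint speeds; "joint_torque": joint torques, N m; "eef_pos": TCP position; "tool_rot": TCP orientation; "contact_force": force on the tool from outside, world axes, zero at the start; "torque": the same for the moment, N m; "gripper_width": opening from 0.0 (shut) to 1.0 (fully open); "grasp_force": force on a finger pad.
Only numpy, scipy, OpenCV 4.12 (cv2) and the standard library are available. Lean on these libraries where they do the work, as an engineer would, in place of code of your own. Each camera call takes 0.05 s, during which the arm holds its last target. There are 200 camera calls.

## Working session

There is one attempt and no reset: what is moved stays moved. The work goes in short steps, Python scripts to look and compute and a tool call to move; the robot and the scene stay as the last step left them, time stands still between calls to the robot, and variables do not carry over. Pictures are saved under pics/ and viewed, at most 10 in all, crops included, and the job is handed in when it is done.

Besides the shell and the picture viewer there is one more tool, called after ">>>" as name(argument=value, ...) on one line, values as JSON. send_rows: Moves the arm, as the interface text tells. Its arguments: {"type":"object","properties":{"deltas":{"type":"string"},"claw":{"type":"number"},"force":{"type":"number"}},"required":["deltas"]}

```bash
mkdir -p pics
cat > h.py <<'E'
import numpy as np,cv2
from station import bot
from scipy.spatial.transform import Rotation as R
np.set_printoptions(precision=4,suppress=True)
def save(p,n): cv2.imwrite('pics/'+n+'.png',cv2.cvtColor(p['img'],cv2.COLOR_RGB2BGR))
def pts(p,m):
    v,u=np.nonzero(m&(p['depth']>0)); d=p['depth'][v,u]
    c=np.c_[(u-p['cx'])/p['fx']*d,-(v-p['cy'])/p['fy']*d,-d,np.ones(len(d))]
    return (c@np.linalg.inv(p['camera_from_world']).T)[:,:3]
def Rt(q): return R.from_quat(np.r_[q[1:],q[0]])
E
python3 - <<'E'
from h import *
o=bot.get_obs();print(o['t'],o['eef_pos'],Rt(o['tool_rot']).as_matrix())
for c in ['scene','side']:
    p=bot.read_camera(c);save(p,c+'0')
    for n in ['lid','drainer','drain_slot','shelf','rack','slot_seat','board_edge','saucer','tray_handle','cooker','mill']:
        print(c,n,[(np.round(d['xyz'],4).tolist(),round(float(d['confidence']),2)) for d in bot.landmark_of(p,n)[:4]])
E
```

```text
0.0 [0.2248 0.6359 0.2383] [[-0.9428  0.3333 -0.0004]
 [ 0.3333  0.9428 -0.0018]
 [-0.0002 -0.0018 -1.    ]]
scene lid [([0.6153, 0.307, 0.1107], 0.89), ([0.3476, 0.2619, 0.0777], 0.88), ([0.6092, 0.5396, 0.0826], 0.68), ([0.6386, -0.0905, 0.2363], 0.2)]
scene drainer [([0.6154, 0.2995, -0.0017], 0.67), ([0.4377, -0.1475, 0.0433], 0.16)]
scene drain_slot [([0.6154, 0.3011, 0.1076], 0.74)]
scene shelf []
scene rack [([0.7118, -0.2724, 0.234], 0.63)]
scene slot_seat []
scene board_edge [([0.5818, -0.3033, 0.2172], 0.96)]
scene saucer []
scene tray_handle [([0.4396, -0.15, 0.043], 0.68)]
scene cooker [([0.6402, -0.0914, 0.2388], 0.84)]
scene mill [([0.7125, -0.2753, 0.2301], 0.94)]
side lid [([0.6137, 0.5374, 0.0787], 0.81), ([0.3472, 0.2618, 0.0767], 0.81), ([0.6178, 0.3072, 0.1056], 0.56)]
side drainer [([0.619, 0.2991, 0.0036], 0.66), ([0.6129, -0.3357, 0.0196], 0.36)]
side drain_slot [([0.6164, 0.2999, 0.1049], 0.64), ([0.4418, -0.1455, 0.0447], 0.43)]
side shelf [([0.6197, -0.2148, 0.0057], 0.86)]
side rack [([0.6107, -0.3379, 0.0184], 0.72), ([0.6186, -0.3698, 0.1054], 0.22)]
side slot_seat [([0.605, -0.3027, 0.1115], 0.77)]
side board_edge [([0.5852, -0.3028, 0.2195], 0.72), ([0.7191, -0.272, 0.2348], 0.4)]
side saucer [([0.6187, -0.3724, 0.1048], 0.92), ([0.6369, -0.0882, 0.2349], 0.36)]
side tray_handle [([0.4431, -0.1466, 0.0457], 0.64)]
side cooker [([0.6391, -0.0913, 0.2372], 0.94), ([0.5843, -0.3031, 0.2163], 0.25)]
side mill [([0.7152, -0.2739, 0.2366], 0.71)]
```

View pics/scene0.png

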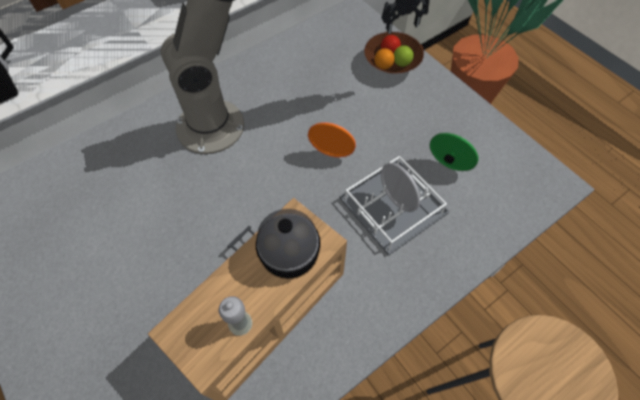

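View pics/side0.png

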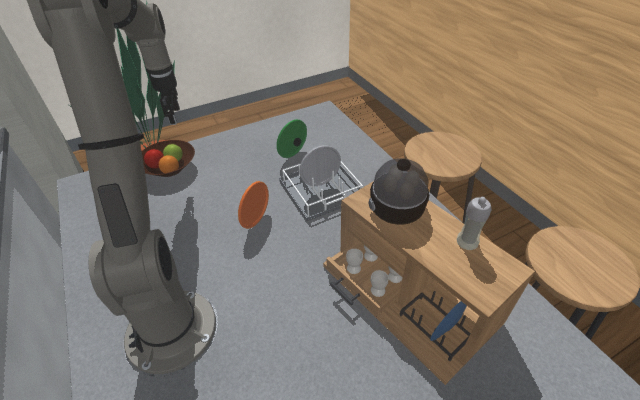

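The steel lid stands in the white drainer: (403,187) in the scene view, (320,167) in the side view. Orange and green look-alikes stand outside it, and the shelf with the black rack and blue saucer is at (440,315) in the side view. Next I'll measure the orientations.

Run:
```python
from h import *
def plane(P):
    for _ in range(6):
        c=np.median(P,0) if _==0 else P.mean(0); n=np.linalg.svd(P-c,full_matrices=False)[2][2]; d=(P-c)@n
        P=P[np.abs(d)<max(.004,1.5*np.median(np.abs(d)))]
    return c,n,P
for c in ['scene','side']:
    p=bot.read_camera(c)
    for d in bot.masks_of(p,'lid')[:4]:
        P=pts(p,d['mask']); m=np.median(P,0)
        if np.linalg.norm(m[:2]-[.616,.307])<.07:
            cc,n,Q=plane(P); print(c,'lid',len(P),len(Q),cc,n,Q.min(0),Q.max(0), np.percentile(P,[1,99],axis=0).ravel())
    A=pts(p,p['depth']>0)
    # top board surface
    T=A[(np.abs(A[:,2]-.236)<.004)&(A[:,0]>.5)&(A[:,0]<.9)&(A[:,1]>-.55)&(A[:,1]<.1)]
    r=cv2.minAreaRect(T[:,:2].astype(np.float32)*1000); print(c,'top',len(T),r, T[:,2].mean())
    # front edge line
    b=np.arange(-.42,.0,.01); E=np.array([[np.percentile(s[:,0],2),s[:,1].mean()] for y in b if len(s:=T[(T[:,1]>=y)&(T[:,1]<y+.01)])>15])
    k=np.polyfit(E[:,1],E[:,0],1); res=E[:,0]-np.polyval(k,E[:,1]); g=np.abs(res)<.004; k=np.polyfit(E[g,1],E[g,0],1); print('front x=%.4f*y+%.4f'%tuple(k),'yaw deg',-np.degrees(np.arctan(k[0])),g.sum(),len(g))
    D=A[(np.abs(A[:,2]-.056)<.006)&(np.abs(A[:,0]-.616)<.15)&(np.abs(A[:,1]-.3)<.15)]
    print('rail',len(D),cv2.minAreaRect(D[:,:2].astype(np.float32)*1000))
```

```text
scene lid 1225 1097 [0.6132 0.3058 0.1103] [ 0.0136  0.9968 -0.079 ] [0.5397 0.2958 0.0276] [0.6897 0.3148 0.187 ] [0.5423 0.2946 0.0335 0.6865 0.3155 0.1841]
scene top 10421 ((655.0674438476562, -205.1096954345703), (181.7395477294922, 460.189208984375), 11.234227180480957) 0.23690217609999095
front x=-0.1951*y+0.5283 yaw deg 11.03901250415677 3 42
rail 590 ((613.3738403320312, 299.3214111328125), (219.69955444335938, 218.0475616455078), 88.97389221191406)
side lid 1201 903 [0.614  0.3042 0.1086] [ 0.0004 -0.9974  0.0727] [0.5352 0.2951 0.0251] [0.6871 0.3122 0.183 ] [0.5383 0.2911 0.0316 0.6862 0.3136 0.1801]
side top 8077 ((655.0568237304688, -206.9070281982422), (182.5292205810547, 461.0395812988281), 11.456172943115234) 0.2352100417836331
front x=-0.2044*y+0.5228 yaw deg 11.554327961420817 42 42
rail 366 ((613.990966796875, 295.8409423828125), (219.60765075683594, 218.1969757080078), 88.1809310913086)
```

>>> send_rows(deltas="-0.041 -0.020 -0.01 -4; -0.082 -0.040 -0.01 -8; -0.122 -0.061 -0.01 -12; -0.163 -0.081 -0.01 -16; -0.204 -0.101 -0.01 -19.5", claw=1)

```text
t: 1.9
eef_pos: [0.3848, 0.4718, 0.2495]
tool_rot: [0.0, -0.002, 1.0, 0.0]
contact_force: [0.4, 0.4, 0.9]
gripper_width: 1.0
grasp_force: 0.0
```

Run:
```python
from h import *
p=bot.read_camera('wrist');o=bot.get_obs();M=Rt(o['tool_rot']).as_matrix()
print(o['q'],o['eef_pos'],M, 'cam in tool',M.T@(np.linalg.inv(p['camera_from_world'])[:3,3]-o['eef_pos']))
d=np.array([.543,.309,.25])-o['eef_pos'];print('to go, tool',M.T@d,'tool y az',np.degrees(np.arctan2(M[1,1],M[0,1])))
```

```text
[-0.9894  0.3575  0.0196  1.7125 -0.0009  1.0725  0.5955] [0.3927 0.4641 0.2496] [[-1.      0.0047  0.0045]
 [ 0.0047  1.     -0.0041]
 [-0.0045 -0.0041 -1.    ]] cam in tool [ 0.075   0.0063 -0.1341]
to go, tool [-0.151  -0.1544  0.001 ] tool y az 89.73070781319949
```

>>> send_rows(deltas="-0.033 -0.034 0 0; -0.066 -0.067 0 0; -0.098 -0.101 0 0; -0.130 -0.134 0 0; -0.157 -0.162 0 0")

```text
t: 2.45
eef_pos: [0.5425, 0.309, 0.2495]
tool_rot: [0.0, 0.001, 1.0, -0.0]
contact_force: [0.5, -0.3, 0.5]
gripper_width: 1.007
grasp_force: 0.0
```

>>> send_rows(deltas="0 0 0 0; 0 0 0 0; 0 0 0 0")

```text
t: 2.75
eef_pos: [0.5397, 0.3127, 0.2492]
tool_rot: [-0.0, -0.001, 1.0, 0.0]
contact_force: [-0.5, -0.3, -0.6]
gripper_width: 0.995
grasp_force: 0.0
```

Run:
```python
from h import *
p=bot.read_camera('wrist');o=bot.get_obs();M=Rt(o['tool_rot']).as_matrix();save(p,'w1')
print(o['t'],o['eef_pos'],'tool y az',np.degrees(np.arctan2(M[1,1],M[0,1])))
A=pts(p,p['depth']>0);A=A[(abs(A[:,0]-.613)<.1)&(abs(A[:,1]-.307)<.022)&(A[:,2]>.095)&(A[:,2]<.195)]
for z in [.1,.115,.13,.15,.17]:
    for x in [.54,.55,.57]:
        s=A[(abs(A[:,2]-z)<.008)&(abs(A[:,0]-x)<.006)]
        if len(s):print(z,x,len(s),np.percentile(s[:,1],[2,50,98]))
print(A.min(0),A.max(0))
```

```text
2.8 [0.5395 0.313  0.2492] tool y az 90.17548340305252
0.1 0.54 32 [0.3008 0.3056 0.3115]
0.115 0.54 85 [0.3023 0.3076 0.3129]
0.13 0.54 148 [0.3036 0.3088 0.3137]
0.13 0.55 16 [0.3036 0.3097 0.3145]
0.15 0.54 1 [0.3089 0.3089 0.3089]
0.15 0.55 212 [0.3058 0.3105 0.3152]
0.17 0.57 264 [0.307  0.3118 0.3166]
[0.5353 0.2996 0.095 ] [0.6914 0.329  0.1837]
```

>>> send_rows(deltas="-0.004 -0.005 0.04 0; -0.004 -0.005 0.08 0; -0.004 -0.005 0.12 0; -0.004 -0.005 0.139 0; -0.004 -0.005 0.139 0")

```text
t: 3.3
eef_pos: [0.5416, 0.3067, 0.1071]
tool_rot: [-0.003, -0.002, 1.0, -0.001]
contact_force: [-0.3, 0.4, 0.4]
gripper_width: 1.005
grasp_force: 0.0
```

>>> send_rows(deltas="0 0 0 0; 0 0 0 0; 0 0 0 0; 0 0 0 0; 0 0 0 0", claw=0, force=100)

```text
t: 3.8
eef_pos: [0.5451, 0.3065, 0.1111]
tool_rot: [0.001, -0.0, 1.0, 0.0]
contact_force: [-0.2, -1.0, 0.6]
gripper_width: 0.146
grasp_force: 1.3
```

>>> send_rows(deltas="0 0 0 0; 0 0 0 0; 0 0 0 0; 0 0 0 0; 0 0 0 0")

```text
t: 4.3
eef_pos: [0.5451, 0.3053, 0.111]
tool_rot: [0.0, 0.0, 1.0, -0.0]
contact_force: [-2.4, -3.7, 5.3]
gripper_width: 0.098
grasp_force: 97.2
```

Gripped (opening 0.098 ≈ 8 mm, on the rim). Lift.

>>> send_rows(deltas="0 0 -0.02 0; 0 0 -0.05 0; 0 0 -0.09 0; 0 0 -0.13 0; 0 0 -0.16 0")

```text
t: 4.8
eef_pos: [0.5447, 0.3064, 0.2724]
tool_rot: [0.0, -0.0, 1.0, 0.0]
contact_force: [0.4, -0.8, -2.7]
gripper_width: 0.1
grasp_force: 97.6
```

>>> send_rows(deltas="0 0 -0.03 0; 0 0 -0.05 0; 0 0 -0.05 0; 0 0 -0.05 0")

```text
t: 5.2
eef_pos: [0.5441, 0.306, 0.3191]
tool_rot: [-0.001, -0.0, 1.0, -0.0]
contact_force: [-0.7, -0.4, -3.8]
gripper_width: 0.101
grasp_force: 97.7
```

```bash
cat > lid.py <<'E'
from h import *
from scipy.optimize import least_squares
def look(cams,name=None):
    for c in cams:
        p=bot.read_camera(c);o=bot.get_obs();M=Rt(o['tool_rot']).as_matrix();t=o['eef_pos']
        if name: save(p,name+c)
        print(c,'t',o['t'],'tcp',t,'yaw y',np.degrees(np.arctan2(M[1,1],M[0,1])),'w',o['gripper_width'],'q7',o['q'][6],o['contact_force'])
        e=t-M[:,0]*.07
        for d in bot.landmark_of(p,'lid')[:4]:
            if np.linalg.norm(d['xyz']-e)<.12: print(' landmark in tool',M.T@(d['xyz']-t),d['xyz'])
        A=pts(p,p['depth']>0);L=(A-t)@M
        s=L[(L[:,0]>-.17)&(L[:,0]<-.022)&(abs(L[:,1])<.018)&(L[:,2]>-.09)&(L[:,2]<.12)]
        if len(s)<100: continue
        X=np.c_[s[:,0],s[:,2],np.ones(len(s))];k=np.linalg.lstsq(X,s[:,1],rcond=None)[0]
        for _ in range(4):
            g=abs(X@k-s[:,1])<.005;k=np.linalg.lstsq(X[g],s[g,1],rcond=None)[0]
        h=cv2.convexHull(s[g][:,[0,2]].astype(np.float32))[:,0]
        h=h[h[:,0]<-.03]
        r=least_squares(lambda v:np.hypot(h[:,0]-v[0],h[:,1]-v[1])-.08,[-.07,.0],loss='soft_l1',f_scale=.002).x
        print(' n',len(s),g.sum(),'yaw,lean deg',np.degrees(k[:2]),'y at tcp',k[2],'centre x,z in tool',r,'box',s.min(0),s.max(0))
E
python3 -c "
from lid import *
look(['scene','side','wrist'],'up_')"
```

```text
scene t 5.25 tcp [0.5438 0.3058 0.3183] yaw y 90.03283447722293 w 0.10109261514928193 q7 0.9907841681454838 [-0.8953  0.1414 -3.8757]
 landmark in tool [-0.0702 -0.      0.0042] [0.614, 0.3058, 0.3139]
 n 1550 1489 yaw,lean deg [ 1.0121 -0.4624] y at tcp 0.00016074164466342103 centre x,z in tool [-0.0691  0.004 ] box [-0.1487 -0.0088 -0.0768] [-0.022   0.0058  0.0857]
side t 5.35 tcp [0.5438 0.3058 0.318 ] yaw y 90.0352350937849 w 0.10638106761191848 q7 0.9907951246314067 [-0.6448 -0.387  -3.3297]
 landmark in tool [-0.0736  0.0006  0.0042] [0.6174, 0.3064, 0.3136]
 n 1342 1255 yaw,lean deg [ 1.1171 -0.382 ] y at tcp -0.001545652539092424 centre x,z in tool [-0.0682  0.0082] box [-0.1477 -0.0127 -0.0725] [-0.022  0.006  0.088]
wrist t 5.45 tcp [0.5442 0.306  0.3187] yaw y 90.03147775286588 w 0.10237403121297362 q7 0.9907786118087651 [-0.2342 -0.0644 -3.1112]
```

>>> send_rows(deltas="0.02 -0.02 -0.01 8.5; 0.04 -0.045 -0.02 17; 0.06 -0.07 -0.03 25.5; 0.08 -0.1 -0.03 34; 0.084 -0.126 -0.03 42.5")

```text
t: 6.0
eef_pos: [0.4589, 0.1791, 0.3504]
tool_rot: [-0.0, 0.365, 0.931, 0.0]
contact_force: [1.0, 0.0, -3.0]
gripper_width: 0.099
grasp_force: 97.7
```

>>> send_rows(deltas="0 0 0 8.5; 0 0 0 17; 0 0 0 25.5; 0 0 0 34; 0 0 0 42.5")

```text
t: 6.5
eef_pos: [0.4608, 0.1802, 0.3501]
tool_rot: [-0.0, 0.678, 0.735, 0.0]
contact_force: [-0.8, 0.6, -3.7]
gripper_width: 0.097
grasp_force: 97.7
```

```bash
python3 -c "
from lid import *
look(['side'])
o=bot.get_obs();M=Rt(o['tool_rot']).as_matrix();print(o['q'])
for g in [[.455,-.02,.35],[.42,-.20,.35],[.389,-.346,.30]]: print(M.T@(np.array(g)-o['eef_pos']))"
```

```text
side t 6.55 tcp [0.4607 0.1802 0.3501] yaw y 4.236944270984383 w 0.10147285438137532 q7 -0.40110298419900964 [-0.0498  0.7798 -3.0807]
 landmark in tool [-0.0707 -0.      0.0048] [0.4659, 0.1097, 0.3453]
 n 1091 1065 yaw,lean deg [ 0.5296 -0.5588] y at tcp -0.0002569227495790386 centre x,z in tool [-0.0728  0.007 ] box [-0.1529 -0.0104 -0.0894] [-0.0221  0.0056  0.0863]
[-0.7398  0.0745  0.2583  1.8417 -0.0204  1.2279 -0.3889]
[-0.199  -0.023   0.0001]
[-0.3753 -0.0734  0.    ]
[-0.5181 -0.1169  0.05  ]
```

>>> send_rows(deltas="-0.04 -0.005 0 0; -0.08 -0.01 0 0; -0.12 -0.015 0 0; -0.16 -0.02 0 0; -0.2 -0.025 0 0")

```text
t: 7.1
eef_pos: [0.4532, -0.0228, 0.3504]
tool_rot: [0.0, 0.674, 0.739, 0.0]
contact_force: [-0.5, 0.0, -2.9]
gripper_width: 0.098
grasp_force: 97.8
```

>>> send_rows(deltas="-0.04 -0.01 0 0; -0.08 -0.022 0 0; -0.12 -0.034 0 0; -0.16 -0.046 0 0; -0.18 -0.05 0 0")

```text
t: 7.6
eef_pos: [0.4176, -0.2089, 0.3506]
tool_rot: [0.0, 0.676, 0.737, -0.0]
contact_force: [0.6, -0.1, -3.4]
gripper_width: 0.106
grasp_force: 97.8
```

>>> send_rows(deltas="-0.03 -0.01 0 -8.5; -0.06 -0.018 0 -17; -0.09 -0.025 0 -25.5; -0.12 -0.035 0 -34; -0.138 -0.042 0 -42.5")

```text
t: 8.1
eef_pos: [0.3889, -0.3478, 0.3502]
tool_rot: [-0.0, 0.381, 0.925, -0.0]
contact_force: [0.2, 0.4, -1.8]
gripper_width: 0.099
grasp_force: 97.9
```

>>> send_rows(deltas="0 0 0 -8.5; 0 0 0 -17; 0 0 0 -25.5; 0 0 0 -34; 0 0 0 -42.5")

```text
t: 8.6
eef_pos: [0.3895, -0.346, 0.3501]
tool_rot: [-0.0, 0.019, 1.0, -0.0]
contact_force: [0.0, -0.9, -2.8]
gripper_width: 0.099
grasp_force: 97.9
```

>>> send_rows(deltas="0 0 0 -6; 0 0 0 -12; 0 0 0 -12")

```text
t: 8.9
eef_pos: [0.3895, -0.346, 0.3501]
tool_rot: [-0.0, -0.083, 0.997, 0.0]
contact_force: [-0.3, 0.2, -3.3]
gripper_width: 0.105
grasp_force: 97.8
```

```bash
python3 -c "
from lid import *
look(['side'],'pre_')
p=bot.read_camera('wrist');save(p,'pre_wrist')
o=bot.get_obs();M=Rt(o['tool_rot']).as_matrix();print(o['q'])
for g in [[.389,-.346,.135],[.5358,-.3165,.135]]: print(M.T@(np.array(g)-o['eef_pos']))"
```

```text
side t 8.95 tcp [ 0.3895 -0.3461  0.3502] yaw y 99.25980682235168 w 0.1057046245095797 q7 2.443258261921804 [-0.5217  0.4681 -2.5719]
 n 1207 1205 yaw,lean deg [ 0.5859 -0.8192] y at tcp -0.002113737936622631 centre x,z in tool [-0.0681  0.0071] box [-0.1473 -0.0086 -0.0731] [-0.0225  0.0031  0.0869]
[ 0.0036  0.1334  0.682   1.8079 -0.0888  1.2312  2.4418]
[0.0005 0.0002 0.2152]
[-0.1491  0.0059  0.2152]
```

>>> send_rows(deltas="0 0 0.04 -2.5; 0 0 0.08 -2.5; 0 0 0.12 -2.5; 0 0 0.16 -2.5; 0 0 0.2 -2.5")

```text
t: 9.55
eef_pos: [0.39, -0.3461, 0.149]
tool_rot: [0.0, -0.102, 0.995, -0.0]
contact_force: [0.5, 0.5, -2.6]
gripper_width: 0.101
grasp_force: 97.8
```

>>> send_rows(deltas="0 0 0.015 0; 0 0 0.015 0; 0 0 0.015 0; 0 0 0.015 0")

```text
t: 9.95
eef_pos: [0.3907, -0.3468, 0.1367]
tool_rot: [0.001, -0.102, 0.995, -0.001]
contact_force: [-0.6, -0.3, -3.0]
gripper_width: 0.102
grasp_force: 97.8
```

```bash
python3 -c "
from lid import *
look(['side'],'low_')
p=bot.read_camera('side')
for n in ['slot_seat','board_edge','rack','shelf']: print(n,[(d['xyz'],d['confidence']) for d in bot.landmark_of(p,n)[:1]])
im=cv2.imread('pics/low_side.png')[220:390,300:560];cv2.imwrite('pics/low_crop.png',cv2.resize(im,None,fx=3,fy=3))
A=pts(p,p['depth']>0);c,s=np.cos(np.radians(11.3)),np.sin(np.radians(11.3))
S=(A-[.6207,-.2129,0])@np.array([[c,-s,0],[s,c,0],[0,0,1]])
for x0 in [-.075,.005]:
    k=S[(abs(S[:,0]-x0)<.008)&(S[:,2]>.055)&(S[:,2]<.092)&(S[:,1]>-.2)&(S[:,1]<-.04)]
    print(x0,len(k),np.histogram(k[:,1],np.arange(-.2,-.04,.004)))
o=bot.get_obs();M=Rt(o['tool_rot']).as_matrix()
for g in [[.5358,-.3165,.135]]: print(M.T@(np.array(g)-o['eef_pos']))"
```

```text
side t 10.0 tcp [ 0.3907 -0.3468  0.1368] yaw y 101.7157582801355 w 0.10294851219007406 q7 2.692467871783313 [ 1.2894  0.0262 -2.9632]
 landmark in tool [-0.0725 -0.0009  0.0098] [0.4619, -0.3329, 0.1271]
 n 749 688 yaw,lean deg [ 1.6094 -0.3787] y at tcp -0.0006612837040133771 centre x,z in tool [-0.1058  0.0297] box [-0.1699 -0.0172 -0.0733] [-0.0226  0.0086  0.12  ]
slot_seat [([0.6061, -0.3036, 0.1108], 0.87)]
board_edge [([0.5845, -0.3046, 0.2176], 0.73)]
rack [([0.6074, -0.3365, 0.0185], 0.9)]
shelf [([0.6215, -0.2185, 0.0061], 0.57)]
-0.075 64 (array([ 0,  0,  0,  0,  0,  0,  0, 14,  9,  2,  8,  2,  0,  0,  2,  0,  0,
        0,  0,  0,  0,  0,  0,  0,  5, 16,  1,  0,  0,  0,  5,  0,  0,  0,
        0,  0,  0,  0,  0]), array([-0.2  , -0.196, -0.192, -0.188, -0.184, -0.18 , -0.176, -0.172,
       -0.168, -0.164, -0.16 , -0.156, -0.152, -0.148, -0.144, -0.14 ,
       -0.136, -0.132, -0.128, -0.124, -0.12 , -0.116, -0.112, -0.108,
       -0.104, -0.1  , -0.096, -0.092, -0.088, -0.084, -0.08 , -0.076,
       -0.072, -0.068, -0.064, -0.06 , -0.056, -0.052, -0.048, -0.044]))
0.005 62 (array([ 0,  0,  0,  0,  0,  0,  0, 13,  9,  0,  0,  0,  0,  0,  0,  0,  0,
        0,  0,  0,  0,  0,  0,  0,  8, 13,  0,  0,  0,  0,  7, 12,  0,  0,
        0,  0,  0,  0,  0]), array([-0.2  , -0.196, -0.192, -0.188, -0.184, -0.18 , -0.176, -0.172,
       -0.168, -0.164, -0.16 , -0.156, -0.152, -0.148, -0.144, -0.14 ,
       -0.136, -0.132, -0.128, -0.124, -0.12 , -0.116, -0.112, -0.108,
       -0.104, -0.1  , -0.096, -0.092, -0.088, -0.084, -0.08 , -0.076,
       -0.072, -0.068, -0.064, -0.06 , -0.056, -0.052, -0.048, -0.044]))
[-0.1489 -0.0007  0.0008]
```

View pics/low_crop.png

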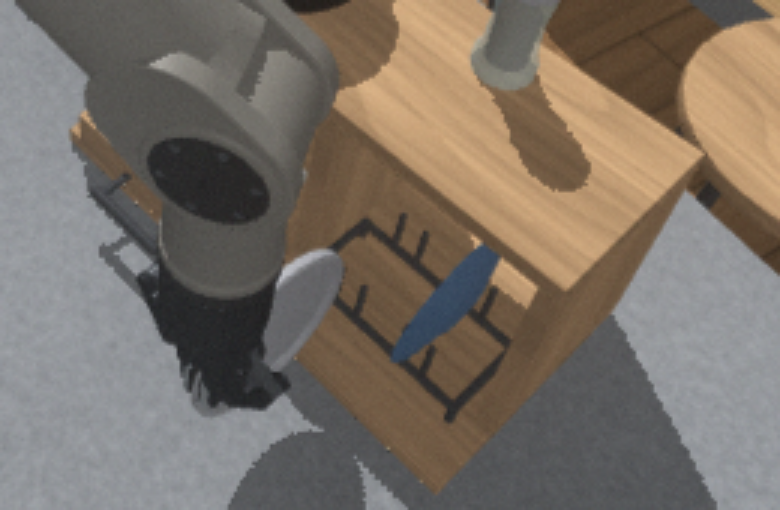

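The crop shows the lid at (300,300) in front of the bay, with the rack's free slot between tines at about (360,300) and (420,240). The saucer is at (445,300). Next: advance part way and check alignment in the wrist camera.

>>> send_rows(deltas="-0.015 0 0 0; -0.03 0 0 0; -0.03 0 0 0; -0.03 0 0 0")

```text
t: 10.7
eef_pos: [0.4199, -0.3395, 0.1351]
tool_rot: [-0.0, -0.103, 0.995, -0.0]
contact_force: [0.1, -0.5, -3.3]
gripper_width: 0.102
grasp_force: 97.9
```

```bash
python3 -c "
from lid import *
p=bot.read_camera('wrist');save(p,'w2');o=bot.get_obs();M=Rt(o['tool_rot']).as_matrix();print(o['eef_pos'],M)
A=pts(p,p['depth']>0);c,s=np.cos(np.radians(11.3)),np.sin(np.radians(11.3))
S=(A-[.6207,-.2129,0])@np.array([[c,-s,0],[s,c,0],[0,0,1]])
print('tcp shelf',(o['eef_pos']-[.6207,-.2129,0])@np.array([[c,-s,0],[s,c,0],[0,0,1]]))
k=S[(S[:,2]>.06)&(S[:,2]<.095)&(S[:,1]>-.2)&(S[:,1]<-.04)&(S[:,0]>-.09)&(S[:,0]<.02)]
print(len(k),np.unique(np.round(k[:,:2]/.004)*4,axis=0,return_counts=True) if len(k)<3000 else '')
"
```

```text
[ 0.4192 -0.3397  0.1351] [[-0.979  -0.2038 -0.0007]
 [-0.2038  0.979   0.0001]
 [ 0.0007  0.0002 -1.    ]]
tcp shelf [-0.2225 -0.0849  0.1351]
0 (array([], shape=(0, 2), dtype=float64), array([], dtype=int64))
```

View pics/w2.png

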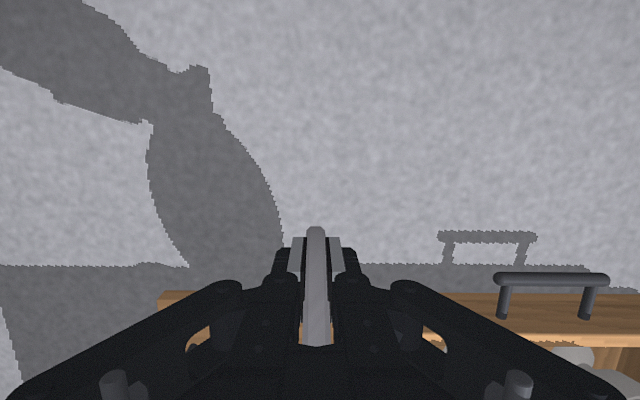

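The lid sits centred between the pads at (316,290), and the tray handle at (550,280) is well clear. Next I'll compare the lid's and tines' lateral positions in the same side image.

```bash
python3 -c "
from lid import *
p=bot.read_camera('side');o=bot.get_obs()
c,s=np.cos(np.radians(11.3)),np.sin(np.radians(11.3));W=np.array([[c,-s,0],[s,c,0],[0,0,1]]);O=np.array([.6207,-.2129,0])
print('cam shelf',(np.linalg.inv(p['camera_from_world'])[:3,3]-O)@W)
S=(pts(p,p['depth']>0)-O)@W
for x0 in [-.075,.005]:
  for y0 in [-.167,-.143,-.097,-.073]:
    k=S[(abs(S[:,0]-x0)<.009)&(S[:,2]>.055)&(S[:,2]<.092)&(abs(S[:,1]-y0)<.01)]
    if len(k)>3: print('tine',x0,y0,len(k),k[:,:2].mean(0),k[:,:2].std(0),k[:,2].max())
t=(o['eef_pos']-O)@W;print('tcp',t)
for x in np.arange(.02,.16,.02):
    k=S[(abs(S[:,0]-t[0]-x)<.01)&(abs(S[:,1]-t[1])<.02)&(S[:,2]>.07)&(S[:,2]<.2)]
    if len(k)>5: print('lid',x,len(k),np.percentile(k[:,1],[5,25,50,75,95]),k[:,2].mean())
save(p,'mid')
im=cv2.imread('pics/mid.png')[270:380,360:520];cv2.imwrite('pics/mid_crop.png',cv2.resize(im,None,fx=5,fy=5,interpolation=cv2.INTER_CUBIC))
"
```

```text
cam shelf [-0.569  -0.3469  0.975 ]
tine -0.075 -0.167 36 [-0.0753 -0.1653] [0.0037 0.0046] 0.09066822679351205
tine -0.075 -0.097 23 [-0.0764 -0.0988] [0.0015 0.0019] 0.08956440589167336
tine 0.005 -0.167 22 [ 0.0039 -0.1687] [0.0014 0.0016] 0.08929798352910023
tine 0.005 -0.097 21 [ 0.0037 -0.0988] [0.0015 0.0015] 0.08946025814010694
tine 0.005 -0.073 22 [ 0.0039 -0.0748] [0.0015 0.0017] 0.08964052346707874
tcp [-0.2229 -0.085   0.1351]
lid 0.02 17 [-0.0922 -0.092  -0.09   -0.0884 -0.0872] 0.07658395110953163
lid 0.08 105 [-0.0874 -0.0869 -0.0865 -0.0862 -0.0857] 0.13351325139972467
lid 0.1 139 [-0.0904 -0.087  -0.0865 -0.0862 -0.0855] 0.13801855574573552
lid 0.12000000000000001 139 [-0.0913 -0.0882 -0.0869 -0.0863 -0.0854] 0.12854043021243042
lid 0.13999999999999999 106 [-0.0999 -0.0916 -0.0901 -0.0872 -0.0862] 0.11846902330453839
```

View pics/mid_crop.png

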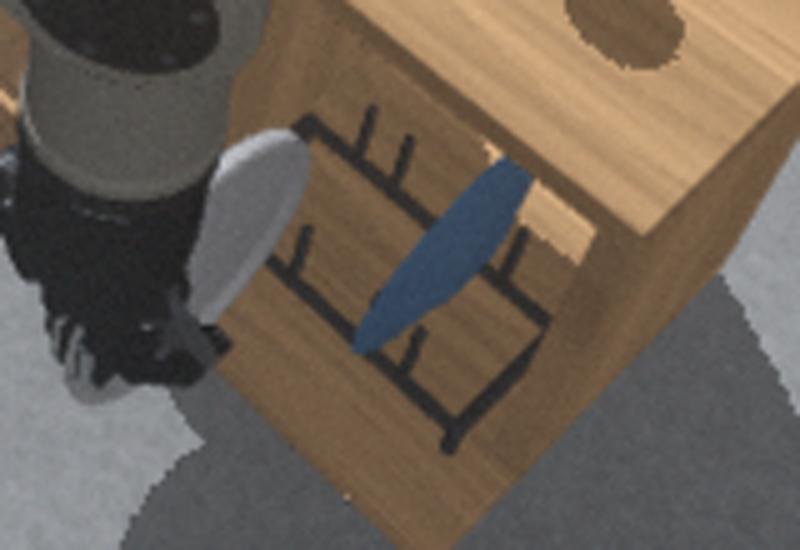

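The lid (260,220 in the crop) lines up with the free slot, whose tines show at (302,245), (370,130) and (403,155). Measured lateral error is under 1 mm. Sliding in.

>>> send_rows(deltas="-0.012 0 0 0; -0.024 0 0 0; -0.036 0 0 0; -0.048 0 0 0; -0.06 0 0 0")

```text
t: 11.3
eef_pos: [0.4792, -0.3273, 0.1352]
tool_rot: [0.0, -0.102, 0.995, 0.0]
contact_force: [-0.7, -0.2, -3.5]
gripper_width: 0.102
grasp_force: 97.8
```

>>> send_rows(deltas="-0.012 0 0 0; -0.024 0 0 0; -0.036 0 0 0; -0.048 0 0 0; -0.055 0 0 0")

```text
t: 11.8
eef_pos: [0.5331, -0.316, 0.1352]
tool_rot: [0.0, -0.103, 0.995, 0.0]
contact_force: [0.4, -0.5, -3.2]
gripper_width: 0.105
grasp_force: 97.8
```

>>> send_rows(deltas="0 0 0 0; 0 0 0 0; 0 0 0 0")

```text
t: 12.1
eef_pos: [0.5308, -0.3169, 0.1353]
tool_rot: [-0.0, -0.102, 0.995, 0.0]
contact_force: [-0.5, 0.1, -2.8]
gripper_width: 0.102
grasp_force: 97.9
```

```bash
python3 -c "
from lid import *
look(['side'],'in_')
o=bot.get_obs();c,s=np.cos(np.radians(11.3)),np.sin(np.radians(11.3));W=np.array([[c,-s,0],[s,c,0],[0,0,1]]);O=np.array([.6207,-.2129,0])
print('tcp shelf',(o['eef_pos']-O)@W,o['q'])
im=cv2.imread('pics/in_side.png')[200:390,340:540];cv2.imwrite('pics/in_crop.png',cv2.resize(im,None,fx=3,fy=3,interpolation=cv2.INTER_CUBIC))
"
```

```text
side t 12.15 tcp [ 0.5309 -0.317   0.1353] yaw y 101.66110004278421 w 0.10270196096756207 q7 2.533698307495213 [-0.6506 -0.0376 -3.3826]
 landmark in tool [-0.0728 -0.0015  0.0075] [0.6025, -0.3037, 0.1278]
 n 500 302 yaw,lean deg [ 0.7253 -2.9335] y at tcp -0.0006832774326839677 centre x,z in tool [-0.1004  0.0754] box [-0.1699 -0.018  -0.0321] [-0.0224  0.0178  0.12  ]
tcp shelf [-0.1084 -0.0844  0.1353] [ 0.0355  0.5524  0.5521  1.8163 -0.3663  0.8762  2.5337]
```

View pics/in_crop.png

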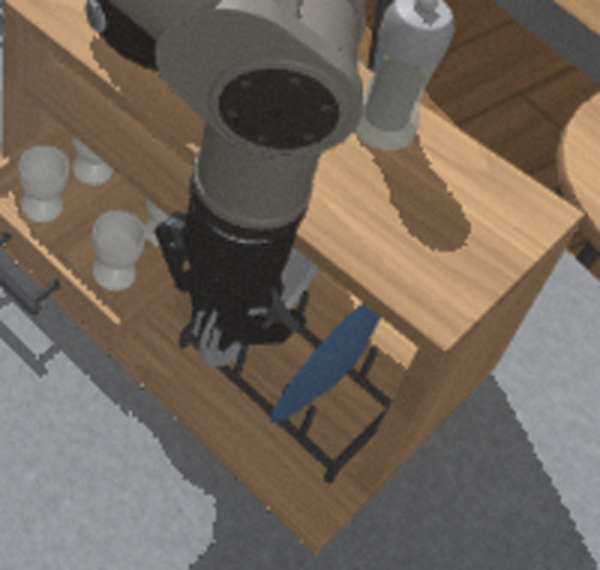

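The lid is inside under the board with no contact, and the saucer, mill and cups are unmoved. Advance 3 mm, then lower.

>>> send_rows(deltas="-0.003 -0.0005 0 0; -0.003 -0.0005 0.004 0; -0.003 -0.0005 0.008 0; -0.003 -0.0005 0.012 0; -0.003 -0.0005 0.015 0")

```text
t: 12.7
eef_pos: [0.5345, -0.3164, 0.1198]
tool_rot: [-0.0, -0.102, 0.995, 0.0]
contact_force: [-2.0, 1.8, 7.4]
gripper_width: 0.101
grasp_force: 99.6
```

>>> send_rows(deltas="0 0 0.001 0; 0 0 0.002 0; 0 0 0.002 0; 0 0 0.002 0")

```text
t: 13.1
eef_pos: [0.5354, -0.3167, 0.1193]
tool_rot: [0.001, -0.102, 0.995, -0.0]
contact_force: [-0.6, 0.1, 5.3]
gripper_width: 0.102
grasp_force: 99.3
```

>>> send_rows(deltas="0 0 0 0; 0 0 0 0; 0 0 0 0", force=20, claw=0)

```text
t: 13.4
eef_pos: [0.5353, -0.3167, 0.1193]
tool_rot: [0.001, -0.102, 0.995, -0.0]
contact_force: [-0.1, 1.8, 5.0]
gripper_width: 0.101
grasp_force: 99.3
```

>>> send_rows(deltas="0 0 0 0; 0 0 0 0; 0 0 0 0; 0 0 0 0; 0 0 0 0", claw=0.4)

```text
t: 13.9
eef_pos: [0.5346, -0.3164, 0.1182]
tool_rot: [-0.0, -0.102, 0.995, 0.0]
contact_force: [0.3, 0.7, -0.6]
gripper_width: 0.402
grasp_force: 0.0
```

```bash
python3 -c "
from lid import *
look(['side'],'rel_')
p=bot.read_camera('scene')
for n in ['lid','saucer','mill','cooker']: print(n,[(d['xyz'],d['confidence']) for d in bot.landmark_of(p,n)[:4]])
"
```

```text
side t 13.95 tcp [ 0.5346 -0.3164  0.1182] yaw y 101.72123656720824 w 0.3963973366344085 q7 2.542917900405289 [-0.4041 -0.1885  0.148 ]
 landmark in tool [-0.0737  0.0013  0.0046] [0.6065, -0.3002, 0.1136]
 n 399 258 yaw,lean deg [ 0.5402 -8.916 ] y at tcp 0.007378414217778401 centre x,z in tool [-0.0884  0.0816] box [-0.1694 -0.018  -0.0133] [-0.0221  0.0175  0.1058]
lid [([0.6094, 0.5406, 0.0829], 0.77), ([0.3461, 0.2624, 0.0772], 0.65)]
saucer []
mill [([0.7123, -0.2745, 0.2319], 0.89)]
cooker [([0.6371, -0.0906, 0.2368], 0.66)]
```

>>> send_rows(deltas="0.01 0 0 0; 0.02 0 0 0; 0.03 0 0 0; 0.045 0 0 0; 0.06 0 0 0")

```text
t: 14.75
eef_pos: [0.4743, -0.329, 0.1183]
tool_rot: [-0.0, -0.102, 0.995, 0.0]
contact_force: [-0.0, -0.6, 0.3]
gripper_width: 0.4
grasp_force: 0.0
```

>>> send_rows(deltas="0.03 0 0 0; 0.06 0 0 0; 0.09 0 0 0; 0.09 0 0 0; 0.09 0 0 0")

```text
t: 15.25
eef_pos: [0.3867, -0.3472, 0.1185]
tool_rot: [0.0, -0.101, 0.995, 0.0]
contact_force: [0.7, -0.6, -0.3]
gripper_width: 0.401
grasp_force: 0.0
```

```bash
python3 -c "
from lid import *
p=bot.read_camera('side');save(p,'fin');o=bot.get_obs();print(o['t'],o['eef_pos'],o['contact_force'])
for n in ['lid','saucer','mill','cooker','tray_handle']: print(n,[(d['xyz'],round(d['confidence'],2)) for d in bot.landmark_of(p,n)[:4]])
c,s=np.cos(np.radians(11.3)),np.sin(np.radians(11.3));W=np.array([[c,-s,0],[s,c,0],[0,0,1]]);O=np.array([.6207,-.2129,0])
for d in bot.masks_of(p,'lid')[:4]:
    S=(pts(p,d['mask'])-O)@W
    if np.median(S[:,1])>0: continue
    S=S[abs(S[:,1]+.085)<.03];print(len(S),np.percentile(S,[1,50,99],axis=0))
    X=np.c_[S[:,0]+.035,S[:,2]-.112,np.ones(len(S))];k=np.linalg.lstsq(X,S[:,1],rcond=None)[0]
    for _ in range(4): g=abs(X@k-S[:,1])<.005;k=np.linalg.lstsq(X[g],S[g,1],rcond=None)[0]
    print('yaw lean',np.degrees(k[:2]),'y',k[2],g.sum())
im=cv2.imread('pics/fin.png')[180:390,330:550];cv2.imwrite('pics/fin_crop.png',cv2.resize(im,None,fx=2.8,fy=2.8,interpolation=cv2.INTER_CUBIC))
"
```

```text
15.3 [ 0.3878 -0.347   0.1185] [ 1.1307 -0.3716  0.359 ]
lid [([0.347, 0.2588, 0.0779], 0.68), ([0.6043, -0.2962, 0.1131], 0.58), ([0.6116, 0.5353, 0.0804], 0.44)]
saucer [([0.6206, -0.371, 0.1083], 0.8)]
mill [([0.7164, -0.2733, 0.2338], 0.77)]
cooker [([0.6369, -0.0888, 0.236], 0.81), ([0.5858, -0.3027, 0.2148], 0.71)]
tray_handle [([0.4427, -0.1443, 0.0448], 0.51), ([0.6351, -0.0919, 0.233], 0.21)]
1086 [[-0.1136 -0.092   0.038 ]
 [-0.049  -0.0801  0.108 ]
 [ 0.0304 -0.069   0.1892]]
yaw lean [0.7256 6.418 ] y -0.0797974708669266 1062
```

View pics/fin_crop.png

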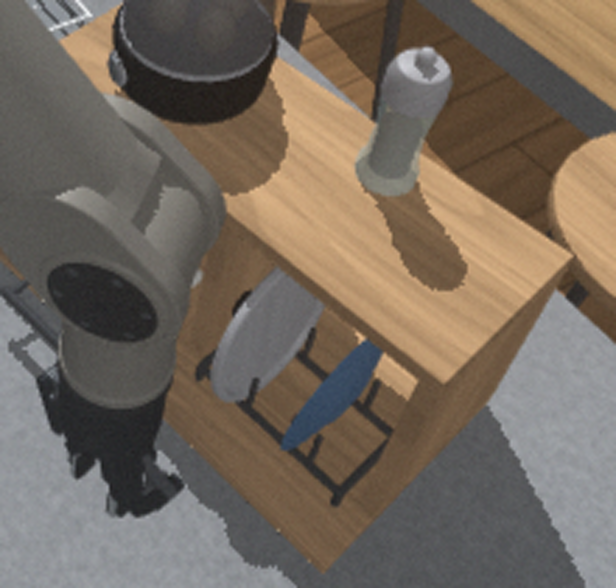

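The lid (265,340 in the crop) is released and stands in the free slot with a lean of about 6°. It sits about 1 mm along and 6–8 mm across from its seat, at the right height. The saucer, mill, cooker and tray read as before, to within the networks' accuracy.

```bash
python3 -c "
from station import bot
print(bot.hand_in())"
```

```text
the job is handed in; nothing more can be done
None
```

The job is handed in; no verdict came back. My last measurements show the steel lid released and standing in the free slot of the black rack, leaning about 6° and inside the position limits, with the saucer, tray, cooker and mill not visibly shifted.

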